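# Post a failed RF module through the reject box's gravity flap

## Robot

A 6-joint arm with a two-finger parallel gripper is mounted at the origin on a cart in front of the work surface, level with it; the furniture and walls round the work are solid. World frame = base frame: x ahead of the robot, y to its left, z up, the work surface at z = 0. Lengths are in m, angles in rad, forces in N, time in s.
With the tool pointing down it reaches from about 0.275 to 0.725 m from the base axis. Payload 5.6 kg.
Tool frame: the origin (TCP) lies midway between the tips of the shut fingers; the grasp point (between the pads) lies 19 mm behind it; z points along the fingers, y is the line along which they close (so a half turn about z gives the same grasp; the last joint's range is limited). The gripper opens to 85 mm and grips with 20 to 120 N. Pads are 22 mm wide; open, the fingers measure 114 mm over their backs; the gripper's body (76 mm by 85 mm) begins 54 mm behind the grasp point. The pads swing forward as they close: fully open they stand 13 mm farther back than shut.
Start: joints at [-0.956, 0.255, 0.108, 0, -1.424, -0.285], TCP at [0.178, -0.52, 0.231] pointing down, gripper open.
Joint ranges: [-2.95, 2.95], [-1.21, 1.97], [-1.09, 1.5], [-2.87, 1.71], [-2.94, -0.07], [-3.05, 3.05]. Speed limits (rad/s): [2.57, 2.57, 3.14, 3.14, 3.14, 3.14].

## Interface

Orientations are given as a 3x3 rotation matrix whose columns are the frame's x, y, z axes.
In Python, from workcell import manip gives the robot as it stands.
- The arm moves only by the tool send_rows, never from a script. Its argument "deltas" is a list of rows, each an object of numbers: "dx", "dy", "dz": the shift along the tool's x, y, z in shares of 0.75 m (1.0 is 0.75 m); "rx", "ry", "rz": the turn, a rotation vector about the tool's x, y, z in a scale on which 1.0 is 2 rad; "hand": the closure, from 0 (fully open) to 1 (shut). A call has 1 to 20 rows; each row is the pose to reach, as a shift and turn from the pose commanded when the call began, along the tool's axes at that moment; what a row does not reach only later rows make up. A row lasts 1/12 s, in which the tool goes at most 41.7 mm and 7.16 degrees, less where a joint would pass 70% of its speed; a pose out of reach is approached as far as the arm can. A shift or turn number past 1, either way, is cut back to 1. A call with a gripper value outside its range is refused whole. The fingers move at their own pace and stop on an object; "newtons" is the grip in N (left out, the last holds). Time passes only in rows, so rows that repeat a pose let the fingers close. It gives the time, the measured TCP pose, the force, the opening and the grip force at its end, in the units of the state.
- manip.observe(): the state, without advancing time (a new reading comes with each control period).
- manip.snapshot(name): name is "scene" or "side" or "wrist"; returns the picture (400x640x3 uint8, blue, green, red); there is no depth.
- manip.calibration(name): a dict with "intrinsics" (3x3 intrinsics, pixels), "rvec" (rotation vector, rad) and "tvec" (3), from world to camera coordinates, as OpenCV has them. Camera axes: x right, y down, z forward; pixel columns grow to the right and rows downward; lengths in m; the calibration is good to about 2 mm. A picture is of the moment at which its call begins: read the wrist's pose just before it. calibration takes no time and is no camera call; for the wrist camera it gives the pose at the moment of the call.
- manip.close_job(): hands the job in; it is judged then, once.
The state is a dict: "time": time; "joint_pos": joint angles; "qvel": joint speeds; "tau": joint torques, N m; "position": TCP position; "tool_rot": TCP orientation; "ft_force": force on the tool from outside, world axes, zero at the start; "moment": the same for the moment, N m; "finger_gap": finger opening in m; "grip_force": force on a finger pad.
Only numpy, scipy, OpenCV 4.12 (cv2) and the standard library are available. Lean on these libraries where they do the work, as an engineer would, in place of code of your own. Each camera call takes 0.05 s, during which the arm holds its last target. There are 200 camera calls.

## Task

The small grey module lying on the reject box's tray has failed its test. With the fingertips only, push it across the tray, through the gravity flap in the box's front and over the sill, so that it drops into the red box; then draw the fingers back out, so that the flap swings fully shut behind it. Push gently: do not pinch the module or pick it up, and leave the good modules and the multimeter on the worktop alone.

Things in the scene. Friction and masses are not known exactly. Their poses are not given: they have to be found in the camera images.
- reject_box: red sheet-metal reject box with a raised tray, one fixed unit. Origin: on the worktop under the doorway, in the front panel's outer face; +x level into the box (push direction), +y left along the panel, z up. In this frame, mm: shell x 0 to 128, y -76 to 76, flat top at z 184; padlock on the right side out to y -99. The fixed points below use this frame too
- doorway (a point): middle of the doorway's lower edge, at x 0, z 100 of the box. Doorway y -34 to 34, z 100 to 162 (lintel). The tray's floor runs level through it as a sill to x 8; behind that is an open well down to foam at z 14 (x 3 to 125, y -73 to 73). Left of the doorway a slanted lead-in plate, 20 high, from x -33, y 49 to x 0, y 34
- tray (a point): middle of the tray's floor. Steel tray, floor at z 100, x -172 to 0, y -39 to 116; lip 5 high on the left edge; open at its near end (x -172)
- fence (a point): near end of the guide fence's face, at floor level. Straight white-faced fence, 20 high, on the right of the tray from x -166 to 0; its face is at y -33, so a part that slides along it meets the doorway with 1 mm to spare
- flap (a joint): gravity flap in the doorway, rad: 0 = hanging shut, grows as its lower edge swings into the box, to 1.45; cannot swing outward. No spring: its weight (60 g) shuts it in under 1 s, under 1 N opens it. It rests on whatever is in the doorway until that leaves
- flap_edge (a point): middle of the flap's lower edge, 3 mm above the sill when shut. Aluminium plate 72 wide, 2 thick, 57 high, yellow pad, hung just behind the front panel on a level hinge pin at x 6.5, z 160.5 of the box
- failed_module: failed module: light-grey die-cast box, two gold connectors on one end, a red dot, about 150 g. Housing 50 wide, 60 long, 26 high. Own frame: origin on the underside, x across (-25 to 25), housing y -23 to 37, connectors to y -37. On the tray, connectors (-y) toward the flap, up to 0.35 rad askew. Friction about 0.6; it tips into the box once mid-housing (y 7) passes the sill's end
- blue_module: good module, blue die-cast box 50 x 104 x 31 (x, y, z), loose on the worktop; origin on its underside, connectors at the -y end. Leave alone
- long_module: good module, light-grey die-cast box 60 x 124 x 33 (x, y, z), loose on the worktop; origin on its underside, connectors at the -y end. Leave alone
- meter: yellow and black hand-held multimeter 149 x 69 x 60, lying on the worktop; origin in the middle of its underside, long side along own x. Leave alone
- rack_post (a point): foot of the left front edge of the black instrument rack's upright, 36 wide and far taller than the arm's work, which stands right of the box; the rack, its shelves and an aluminium case fill all that lies behind (+x) and right (-y) of this point. Swing round it with the arm drawn in
Mind the look-alikes: they are no part of the job. Leave any orange look-alike of the failed_module alone.

How it is judged:
On the way, in this order (a step that is already met when the one before it is completed fails the run):
1. the module, still lying on the tray or sill, holds the flap open (value of joint flap above 0.3 rad and x of failed_module in the frame of reject_box above -0.037 m and z of failed_module in the frame of reject_box between 0.09 and 0.112 m and y of failed_module in the frame of reject_box between -0.034 and 0.034 m), for 0.05 s.
2. the module has dropped into the box (x of failed_module in the frame of reject_box between 0.01 and 0.122 m and y of failed_module in the frame of reject_box between -0.07 and 0.07 m and z of failed_module in the frame of reject_box below 0.085 m), for 0.2 s.
At the end, for the whole second after the job is handed in: the failed module lies at rest inside the red box, its origin below the sill by 15 mm or more, and the flap hangs shut within 0.05 rad, at rest (all of step 2 and linear speed of failed_module below 0.03 m/s and value of joint flap below 0.05 rad and velocity of joint flap between -0.1 and 0.1 rad/s); the robot touches nothing.
It fails at once if the module is lifted more than 12 mm off the tray (z of failed_module in the frame of reject_box above 0.112 m).
It fails at once if the module falls off the tray to the worktop (x of failed_module in the frame of reject_box below -0.03 m and z of failed_module in the frame of reject_box below 0.08 m).
It fails at once if the fingers pinch the module or shove it with over 36 N (contact force between the fingers and failed_module above 36 N).
It fails at once if a good module or the multimeter is shifted by more than 10 mm (distance of any of blue_module, long_module, meter from where it was at the start of the episode above 0.01 m).
It also fails if it takes over 45 s, if anything falls off the work surface, if the arm or the gripper's body presses on something with over 40 N, if the wrist force passes 120 N, or if a joint passes its speed limit or range.

## Working session

There is one attempt and no reset: what is moved stays moved. The work goes in short steps, Python scripts to look and compute and a tool call to move; the robot and the scene stay as the last step left them, time stands still between calls to the robot, and variables do not carry over. Pictures are saved under pics/ and viewed, at most 10 in all, crops included, and the job is handed in when it is done.

Besides the shell and the picture viewer there is one more tool, called by a JSON object that holds its "name" and its "arguments", one argument or row to a line. send_rows: Moves the arm, as the interface text tells. Its arguments: {"type":"object","properties":{"deltas":{"type":"array"},"newtons":{"type":"number"}},"required":["deltas"]}

```bash
mkdir -p pics; ls
cat > h.py <<'E'
import numpy as np, cv2
from workcell import manip
def cal(n):
    c=manip.calibration(n); R=cv2.Rodrigues(np.array(c["rvec"],float))[0]
    return np.array(c["intrinsics"],float),R,np.array(c["tvec"],float).ravel()
def ray(c,u,v):
    K,R,t=c; d=R.T@np.linalg.solve(K,[u,v,1.]); return -R.T@t,d/np.linalg.norm(d)
def onz(c,u,v,z):
    o,d=ray(c,u,v); return o+d*(z-o[2])/d[2]
def tri(c1,p1,c2,p2):
    o1,d1=ray(c1,*p1);o2,d2=ray(c2,*p2)
    s=np.linalg.lstsq(np.c_[d1,-d2],o2-o1,rcond=None)[0]
    a=o1+s[0]*d1;b=o2+s[1]*d2
    return (a+b)/2,np.linalg.norm(a-b)
def proj(c,P):
    K,R,t=c; q=K@(R@np.array(P,float)+t); return q[:2]/q[2]
E
python3 - <<'E'
from h import *
np.set_printoptions(precision=4,suppress=True)
for n in("scene","side","wrist"):
    cv2.imwrite(f"pics/{n}0.png",manip.snapshot(n)); K,R,t=cal(n); print(n,-R.T@t,R[2],K[0,0])
print(manip.observe())
E
```

```text
pics
scene [-0.4795  0.2309  1.1179] [ 0.6652 -0.1476 -0.732 ] 402.85028471065243
side [-0.0124 -1.1963  1.055 ] [ 0.2669  0.7672 -0.5832] 510.4923965982044
wrist [ 0.1103 -0.5453  0.3731] [ 0.266   0.0916 -0.9596] 358.66415348886085
{'time': 0.15, 'joint_pos': array([-0.9564,  0.2556,  0.1073, -0.0003, -1.4239, -0.2846]), 'qvel': array([ 0.0011, -0.0011,  0.0034,  0.0008, -0.0004, -0.    ]), 'tau': array([ -0.0005, -38.6944,  23.808 ,   5.3666,  -0.0046,   0.    ]), 'position': array([ 0.178 , -0.52  ,  0.2306]), 'tool_rot': array([[-0.9461, -0.3238, -0.0006],
       [-0.3238,  0.9461,  0.0013],
       [ 0.0001,  0.0014, -1.    ]]), 'ft_force': array([-0.051 ,  0.0299,  0.0858]), 'moment': array([-0.0374,  0.    ,  0.0533]), 'grip_force': 0.0, 'finger_gap': 0.08545618121128669}
```

View pics/scene0.png

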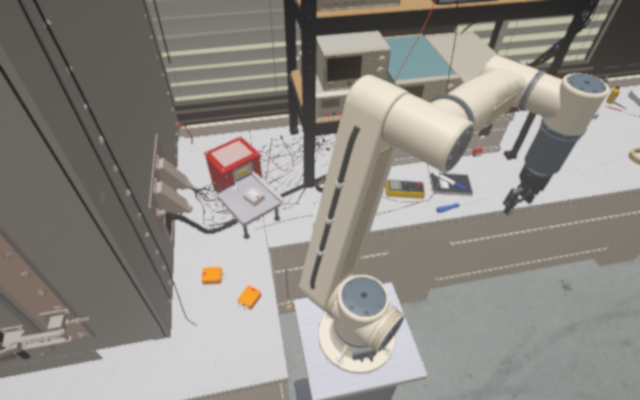

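View pics/side0.png

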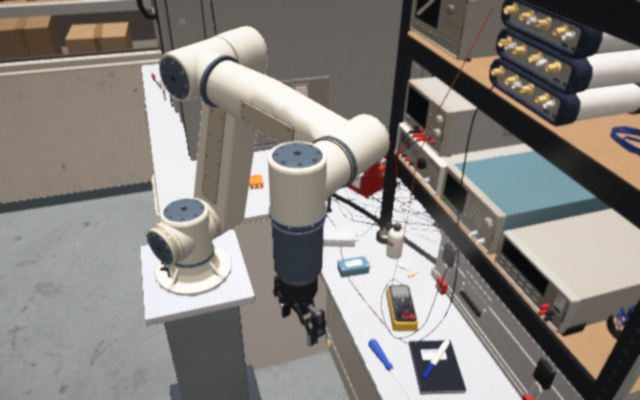

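The scene view shows the red box at (235,160), its tray at (250,198) and a light module on the tray at (254,196). Orange look-alikes are at (212,275) and (250,296), and the meter is at (405,188). In the side view the arm hides the tray; the long grey module (340,238), the blue module (353,266) and the meter (402,305) are on the worktop.

Run:
```python
from h import *
im=cv2.imread("pics/scene0.png")[120:245,170:325]
cv2.imwrite("pics/c1.png",cv2.resize(im,None,fx=4.8,fy=4.8,interpolation=cv2.INTER_CUBIC))
np.set_printoptions(precision=3,suppress=True)
c=cal("scene")
for n,u,v,z in[("tray l",219,187,.1),("tray r",281,203,.1),("near",244,223,.1),("mod",254,197,.126),("boxtop",232,152,.184),("post foot",309,187,0),("or",212,275,.02),("meter",405,188,.05)]: print(n,onz(c,u,v,z))
c=cal("side")
for n,u,v,z in[("blue",353,266,.03),("long",340,238,.03),("meter",402,305,.05),("red",370,180,.1)]: print(n,onz(c,u,v,z))
```

```text
tray l [0.584 0.352 0.1  ]
tray r [0.464 0.147 0.1  ]
near [0.399 0.279 0.1  ]
mod [0.485 0.235 0.126]
boxtop [0.666 0.289 0.184]
post foot [0.62  0.019 0.   ]
or [0.273 0.4   0.02 ]
meter [ 0.496 -0.324  0.05 ]
blue [ 0.452 -0.161  0.03 ]
long [ 0.46  -0.026  0.03 ]
meter [ 0.512 -0.364  0.05 ]
red [0.636 0.163 0.1  ]
```

View pics/c1.png

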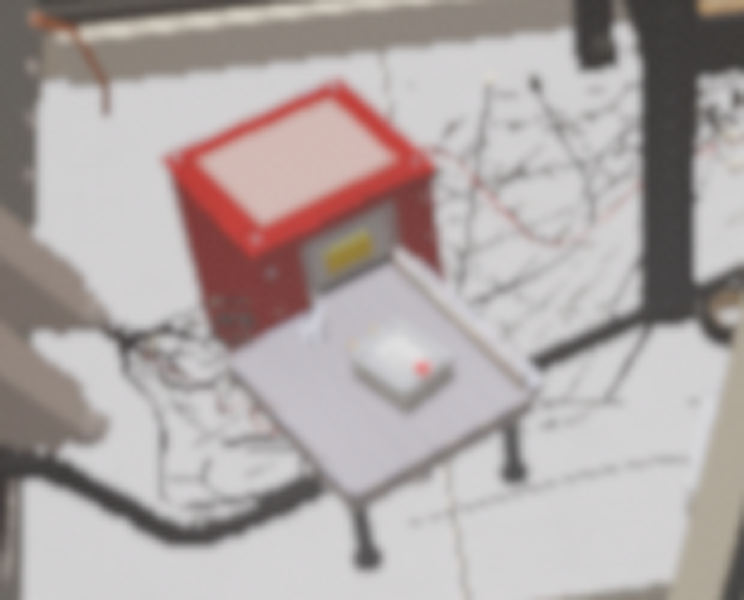

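The only candidate on the tray is the grey module with the red dot, at scene (254,197). The look-alikes are the orange parts at (212,275) and (250,296), and the long grey module on the worktop at side (340,238). I choose the one on the tray, and the crop confirms it. Next I retract and swing round with the arm drawn in.

Units first: shifts go in shares of 0.75 m and turns go in shares of 2 rad. So 0.497 m / 0.75 = 0.6627, 0.348 m / 0.75 = 0.464.

{"name": "send_rows", "arguments": {
  "deltas": [
    {"dx": -0.0947,"dy": 0.1933,"dz": -0.1333,"hand": 0.7},
    {"dx": -0.0947,"dy": 0.1933,"dz": -0.1333,"hand": 0.7},
    {"dx": -0.0947,"dy": 0.1933,"dz": -0.1333,"hand": 0.7},
    {"dx": -0.0947,"dy": 0.1933,"dz": -0.1333,"hand": 0.7},
    {"dx": -0.0947,"dy": 0.1933,"dz": -0.1333,"hand": 0.7},
    {"dx": -0.3147,"dy": 0.3013,"dz": -0.1333,"hand": 0.7},
    {"dx": -0.3147,"dy": 0.3013,"dz": -0.1333,"hand": 0.7},
    {"dx": -0.3147,"dy": 0.3013,"dz": -0.1333,"hand": 0.7},
    {"dx": -0.3147,"dy": 0.3013,"dz": -0.1333,"hand": 0.7},
    {"dx": -0.3147,"dy": 0.3013,"dz": -0.1333,"hand": 0.7},
    {"dx": -0.4547,"dy": 0.464,"dz": -0.1333,"hand": 0.7},
    {"dx": -0.4547,"dy": 0.464,"dz": -0.1333,"hand": 0.7},
    {"dx": -0.4547,"dy": 0.464,"dz": -0.1333,"hand": 0.7},
    {"dx": -0.4547,"dy": 0.464,"dz": -0.1333,"hand": 0.7},
    {"dx": -0.5333,"dy": 0.6627,"dz": -0.1333,"hand": 0.7},
    {"dx": -0.5333,"dy": 0.6627,"dz": -0.1333,"hand": 0.7},
    {"dx": -0.5333,"dy": 0.6627,"dz": -0.1333,"hand": 0.7},
    {"dx": -0.5333,"dy": 0.6627,"dz": -0.1333,"hand": 0.7},
    {"dx": -0.5333,"dy": 0.6627,"dz": -0.1333,"hand": 0.7}
  ]
}}

```text
validation failed for argument at $.de...
```

Converted, 0.03 m / 0.75 = 0.04, -0.02 m / 0.75 = -0.0267.

{"name": "send_rows", "arguments": {
  "deltas": [
    {"dx": -0.0267,"dy": 0.04,"dz": -0.0267,"rx": 0,"ry": 0,"rz": 0,"hand": 0.7}
  ]
}}

```text
time: 0.23
position: [0.186, -0.486, 0.2453]
tool_rot: [[-0.947, -0.321, -0.006], [-0.321, 0.947, 0.009], [0.003, 0.011, -1.0]]
ft_force: [1.9, 1.6, -0.4]
finger_gap: 0.0754
grip_force: 0.0
```

Converted, 0.467 m / 0.75 = 0.6227, -0.38 m / 0.75 = -0.5067.

{"name": "send_rows", "arguments": {
  "deltas": [
    {"dx": -0.068,"dy": 0.1533,"dz": -0.1067,"rx": 0,"ry": 0,"rz": 0,"hand": 0.7},
    {"dx": -0.068,"dy": 0.1533,"dz": -0.1067,"rx": 0,"ry": 0,"rz": 0,"hand": 0.7},
    {"dx": -0.068,"dy": 0.1533,"dz": -0.1067,"rx": 0,"ry": 0,"rz": 0,"hand": 0.7},
    {"dx": -0.068,"dy": 0.1533,"dz": -0.1067,"rx": 0,"ry": 0,"rz": 0,"hand": 0.7},
    {"dx": -0.288,"dy": 0.2613,"dz": -0.1067,"rx": 0,"ry": 0,"rz": 0,"hand": 0.7},
    {"dx": -0.288,"dy": 0.2613,"dz": -0.1067,"rx": 0,"ry": 0,"rz": 0,"hand": 0.7},
    {"dx": -0.288,"dy": 0.2613,"dz": -0.1067,"rx": 0,"ry": 0,"rz": 0,"hand": 0.7},
    {"dx": -0.288,"dy": 0.2613,"dz": -0.1067,"rx": 0,"ry": 0,"rz": 0,"hand": 0.7},
    {"dx": -0.288,"dy": 0.2613,"dz": -0.1067,"rx": 0,"ry": 0,"rz": 0,"hand": 0.7},
    {"dx": -0.428,"dy": 0.424,"dz": -0.1067,"rx": 0,"ry": 0,"rz": 0,"hand": 0.7},
    {"dx": -0.428,"dy": 0.424,"dz": -0.1067,"rx": 0,"ry": 0,"rz": 0,"hand": 0.7},
    {"dx": -0.428,"dy": 0.424,"dz": -0.1067,"rx": 0,"ry": 0,"rz": 0,"hand": 0.7},
    {"dx": -0.428,"dy": 0.424,"dz": -0.1067,"rx": 0,"ry": 0,"rz": 0,"hand": 0.7},
    {"dx": -0.5067,"dy": 0.6227,"dz": -0.1067,"rx": 0,"ry": 0,"rz": 0,"hand": 0.7},
    {"dx": -0.5067,"dy": 0.6227,"dz": -0.1067,"rx": 0,"ry": 0,"rz": 0,"hand": 0.7},
    {"dx": -0.5067,"dy": 0.6227,"dz": -0.1067,"rx": 0,"ry": 0,"rz": 0,"hand": 0.7},
    {"dx": -0.5067,"dy": 0.6227,"dz": -0.1067,"rx": 0,"ry": 0,"rz": 0,"hand": 0.7},
    {"dx": -0.5067,"dy": 0.6227,"dz": -0.1067,"rx": 0,"ry": 0,"rz": 0,"hand": 0.7}
  ]
}}

```text
time: 1.73
position: [0.3953, 0.0843, 0.3302]
tool_rot: [[-0.944, -0.329, -0.002], [-0.329, 0.944, 0.001], [0.002, 0.001, -1.0]]
ft_force: [-0.1, 0.1, -0.4]
finger_gap: 0.0252
grip_force: 0.0
```

Run:
```python
from h import *
import pickle
np.set_printoptions(precision=4,suppress=True)
c=cal("wrist");im=manip.snapshot("wrist");cv2.imwrite("pics/w1.png",im);pickle.dump(c,open("w1.pkl","wb"))
print(-c[1].T@c[2],c[1][2]);s=manip.observe();print(s["time"],s["position"],s["joint_pos"],s["finger_gap"])
cs=cal("side");cv2.imwrite("pics/side1.png",manip.snapshot("side"))
```

```text
[0.3279 0.0586 0.4727] [ 0.2642  0.0926 -0.96  ]
1.7833 [0.3953 0.082  0.3305] [ 0.5964 -0.0507  0.0105 -0.0007 -1.6335 -1.8323] 0.02562103123714121
```

View pics/w1.png

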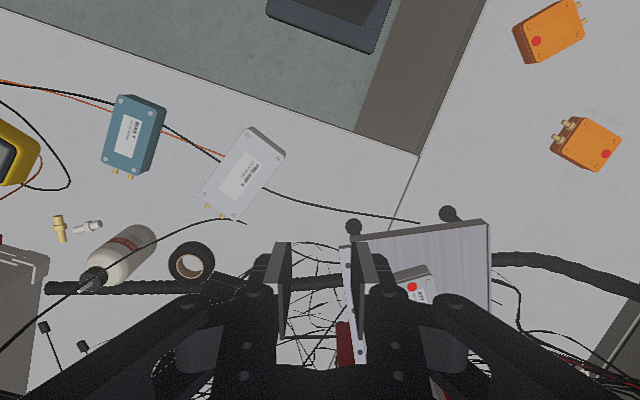

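The wrist view is upside down: the fingers hide the box at the bottom, the tray is at (350–490, 222–320), and the module's red dot is at (411,286). The long grey module (243,172), the blue module (133,133) and the orange look-alikes at the right are also in view. I turn the tool half round so the camera sits in front.

Converted, 0.08 m / 0.75 = 0.1067, -0.034 m / 0.75 = -0.0453, -1.6 rad / 2 = -0.8.

{"name": "send_rows", "arguments": {
  "deltas": [
    {"dx": -0.0453,"dy": 0.1067,"dz": 0,"rx": 0,"ry": 0,"rz": -0.2,"hand": 0.7},
    {"dx": -0.0453,"dy": 0.1067,"dz": 0,"rx": 0,"ry": 0,"rz": -0.2,"hand": 0.7},
    {"dx": -0.0453,"dy": 0.1067,"dz": 0,"rx": 0,"ry": 0,"rz": -0.2,"hand": 0.7},
    {"dx": -0.0453,"dy": 0.1067,"dz": 0,"rx": 0,"ry": 0,"rz": -0.5,"hand": 0.7},
    {"dx": -0.0453,"dy": 0.1067,"dz": 0,"rx": 0,"ry": 0,"rz": -0.5,"hand": 0.7},
    {"dx": -0.0453,"dy": 0.1067,"dz": 0,"rx": 0,"ry": 0,"rz": -0.5,"hand": 0.7},
    {"dx": -0.0453,"dy": 0.1067,"dz": 0,"rx": 0,"ry": 0,"rz": -0.5,"hand": 0.7},
    {"dx": -0.0453,"dy": 0.1067,"dz": 0,"rx": 0,"ry": 0,"rz": -0.5,"hand": 0.7},
    {"dx": -0.0453,"dy": 0.1067,"dz": 0,"rx": 0,"ry": 0,"rz": -0.8,"hand": 0.7},
    {"dx": -0.0453,"dy": 0.1067,"dz": 0,"rx": 0,"ry": 0,"rz": -0.8,"hand": 0.7},
    {"dx": -0.0453,"dy": 0.1067,"dz": 0,"rx": 0,"ry": 0,"rz": -0.8,"hand": 0.7},
    {"dx": -0.0453,"dy": 0.1067,"dz": 0,"rx": 0,"ry": 0,"rz": -0.8,"hand": 0.7},
    {"dx": -0.0453,"dy": 0.1067,"dz": 0,"rx": 0,"ry": 0,"rz": -0.8,"hand": 0.7}
  ]
}}

```text
time: 2.92
position: [0.4021, 0.1646, 0.3314]
tool_rot: [[0.355, -0.935, 0.0], [-0.935, -0.355, -0.0], [0.0, -0.0, -1.0]]
ft_force: [-0.4, -0.4, 0.3]
finger_gap: 0.0255
grip_force: 0.0
```

Converted, -1.64 rad / 2 = -0.82.

{"name": "send_rows", "arguments": {
  "deltas": [
    {"dx": 0,"dy": 0,"dz": 0,"rx": 0,"ry": 0,"rz": -0.4,"hand": 0.7},
    {"dx": 0,"dy": 0,"dz": 0,"rx": 0,"ry": 0,"rz": -0.4,"hand": 0.7},
    {"dx": 0,"dy": 0,"dz": 0,"rx": 0,"ry": 0,"rz": -0.4,"hand": 0.7},
    {"dx": 0,"dy": 0,"dz": 0,"rx": 0,"ry": 0,"rz": -0.4,"hand": 0.7},
    {"dx": 0,"dy": 0,"dz": 0,"rx": 0,"ry": 0,"rz": -0.4,"hand": 0.7},
    {"dx": 0,"dy": 0,"dz": 0,"rx": 0,"ry": 0,"rz": -0.4,"hand": 0.7},
    {"dx": 0,"dy": 0,"dz": 0,"rx": 0,"ry": 0,"rz": -0.82,"hand": 0.7},
    {"dx": 0,"dy": 0,"dz": 0,"rx": 0,"ry": 0,"rz": -0.82,"hand": 0.7},
    {"dx": 0,"dy": 0,"dz": 0,"rx": 0,"ry": 0,"rz": -0.82,"hand": 0.7},
    {"dx": 0,"dy": 0,"dz": 0,"rx": 0,"ry": 0,"rz": -0.82,"hand": 0.7},
    {"dx": 0,"dy": 0,"dz": 0,"rx": 0,"ry": 0,"rz": -0.82,"hand": 0.7},
    {"dx": 0,"dy": 0,"dz": 0,"rx": 0,"ry": 0,"rz": -0.82,"hand": 0.7},
    {"dx": 0,"dy": 0,"dz": 0,"rx": 0,"ry": 0,"rz": -0.82,"hand": 0.7},
    {"dx": 0,"dy": 0,"dz": 0,"rx": 0,"ry": 0,"rz": -0.82,"hand": 0.7},
    {"dx": 0,"dy": 0,"dz": 0,"rx": 0,"ry": 0,"rz": -0.82,"hand": 0.7}
  ]
}}

```text
time: 4.17
position: [0.4021, 0.1651, 0.3314]
tool_rot: [[0.911, 0.411, 0.0], [0.411, -0.911, 0.0], [0.0, 0.0, -1.0]]
ft_force: [-0.2, -0.1, 0.4]
finger_gap: 0.0256
grip_force: 0.0
```

Run:
```python
from h import *
import pickle
np.set_printoptions(precision=4,suppress=True)
c=cal("wrist");im=manip.snapshot("wrist");cv2.imwrite("pics/w2.png",im);pickle.dump(c,open("w2.pkl","wb"))
print(-c[1].T@c[2],c[1][2]);s=manip.observe();print(s["time"],s["position"],s["tool_rot"],s["joint_pos"],s["finger_gap"])
```

```text
[0.4681 0.1929 0.4738] [-0.2594 -0.1184 -0.9585]
4.2167 [0.4021 0.1652 0.3314] [[ 0.9118  0.4107  0.0001]
 [ 0.4107 -0.9118 -0.    ]
 [ 0.0001  0.0001 -1.    ]] [ 0.7532  0.012   0.0734  0.0001 -1.6321  1.2409] 0.025599591817961016
```

View pics/w2.png

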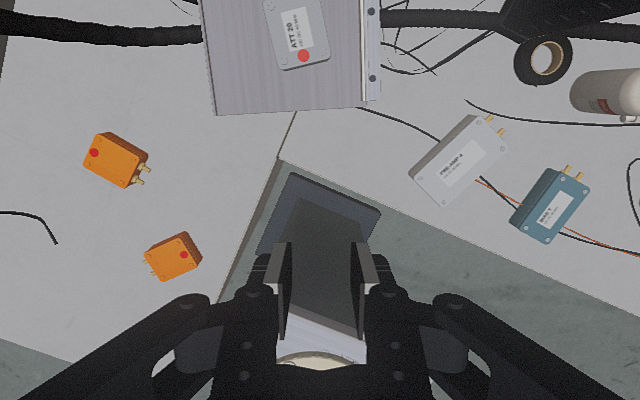

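The wrist view now has the box ahead at the top: the tray spans (200–380, 0–115), the module is at (297,33) with its red dot at (303,55), and the fence is at (371,50). I tilt the tool forward 0.6 rad to see the doorway; that is also the pushing attitude.

Converted, 0.6 rad / 2 = 0.3.

{"name": "send_rows", "arguments": {
  "deltas": [
    {"dx": 0,"dy": 0,"dz": 0,"rx": 0,"ry": 0.3,"rz": 0,"hand": 0.7},
    {"dx": 0,"dy": 0,"dz": 0,"rx": 0,"ry": 0.3,"rz": 0,"hand": 0.7},
    {"dx": 0,"dy": 0,"dz": 0,"rx": 0,"ry": 0.3,"rz": 0,"hand": 0.7},
    {"dx": 0,"dy": 0,"dz": 0,"rx": 0,"ry": 0.3,"rz": 0,"hand": 0.7},
    {"dx": 0,"dy": 0,"dz": 0,"rx": 0,"ry": 0.3,"rz": 0,"hand": 0.7},
    {"dx": 0,"dy": 0,"dz": 0,"rx": 0,"ry": 0.3,"rz": 0,"hand": 0.7},
    {"dx": 0,"dy": 0,"dz": 0,"rx": 0,"ry": 0.3,"rz": 0,"hand": 0.7}
  ]
}}

```text
time: 4.8
position: [0.4004, 0.1643, 0.3296]
tool_rot: [[0.752, 0.415, 0.513], [0.342, -0.91, 0.234], [0.564, -0.0, -0.826]]
ft_force: [0.8, 0.7, 1.1]
finger_gap: 0.0257
grip_force: 0.0
```

Run:
```python
from h import *
import pickle
np.set_printoptions(precision=4,suppress=True)
c=cal("wrist");im=manip.snapshot("wrist");cv2.imwrite("pics/w3.png",im);pickle.dump(c,open("w3.pkl","wb"))
s=manip.observe();print(s["time"],s["position"],s["tool_rot"],s["joint_pos"],s["finger_gap"])
```

```text
4.85 [0.4018 0.1658 0.3321] [[ 0.7509  0.4143  0.5143]
 [ 0.3409 -0.9101  0.2355]
 [ 0.5657 -0.0015 -0.8246]] [ 1.026  -0.4455 -0.561   0.3937 -0.9767  0.8291] 0.02605417662597667
```

Converted, 0.07 m / 0.75 = 0.0933, -0.04 m / 0.75 = -0.0533.

{"name": "send_rows", "arguments": {
  "deltas": [
    {"dx": -0.04,"dy": 0.0933,"dz": -0.0533,"rx": 0,"ry": 0,"rz": 0,"hand": 0.7},
    {"dx": -0.04,"dy": 0.0933,"dz": -0.0533,"rx": 0,"ry": 0,"rz": 0,"hand": 0.7},
    {"dx": -0.04,"dy": 0.0933,"dz": -0.0533,"rx": 0,"ry": 0,"rz": 0,"hand": 0.7},
    {"dx": -0.04,"dy": 0.0933,"dz": -0.0533,"rx": 0,"ry": 0,"rz": 0,"hand": 0.7}
  ]
}}

```text
time: 5.18
position: [0.3895, 0.0818, 0.3514]
tool_rot: [[0.751, 0.409, 0.518], [0.335, -0.912, 0.235], [0.569, -0.003, -0.822]]
ft_force: [0.4, -0.1, -0.7]
finger_gap: 0.0259
grip_force: 0.0
```

Run:
```python
from h import *
import pickle
np.set_printoptions(precision=4,suppress=True)
c=cal("wrist");im=manip.snapshot("wrist");cv2.imwrite("pics/w4.png",im);pickle.dump(c,open("w4.pkl","wb"))
s=manip.observe();print(s["time"],s["position"],s["tool_rot"],s["joint_pos"],s["finger_gap"])
a=cv2.imread("pics/w3.png")[:200,120:520]
cv2.imwrite("pics/c34.png",np.vstack([cv2.resize(x[:190,100:560],(726,300)) for x in (cv2.imread("pics/w3.png"),im)]))
```

```text
5.2333 [0.3893 0.0827 0.35  ] [[ 0.7514  0.4111  0.5162]
 [ 0.3374 -0.9116  0.2348]
 [ 0.5671 -0.0023 -0.8236]] [ 0.8195 -0.5295 -0.4997  0.2531 -1.0482  1.1097] 0.025731606652164122
```

View pics/c34.png

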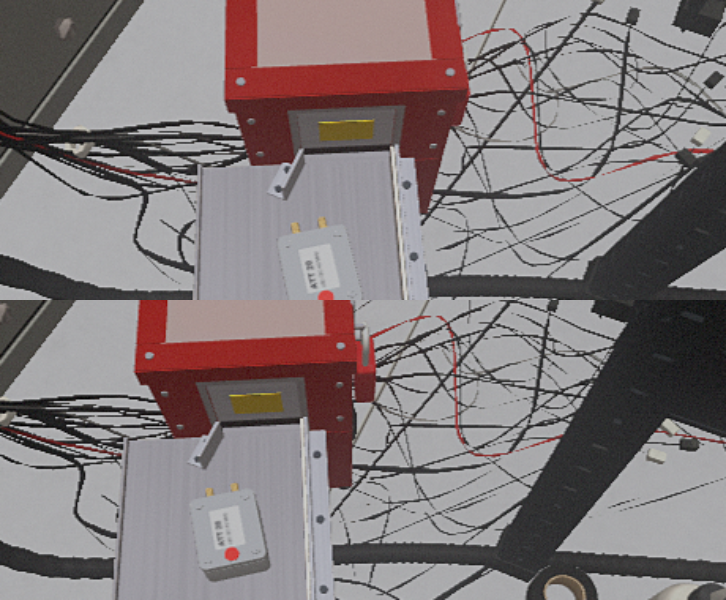

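Both views (crop scale 1.58) show the box, the yellow pad on the flap, the white fence on the right, and the lead-in plate on the left. The module (red dot at crop (326,296) and (232,553)) is slightly askew, with its connectors toward the flap. I triangulate next.

```bash
cat > m.py <<'E'
from h import *
import pickle
np.set_printoptions(precision=4,suppress=True)
C=[pickle.load(open(f"w{i}.pkl","rb")) for i in(3,4)]; I=[cv2.imread(f"pics/w{i}.png") for i in(3,4)]
def blob(im,lo,hi,box):
    h=cv2.cvtColor(im,cv2.COLOR_BGR2HSV);m=cv2.inRange(h,lo,hi);k=np.zeros_like(m);x,y,X,Y=box;k[y:Y,x:X]=m[y:Y,x:X]
    c=max(cv2.findContours(k,0,2)[0],key=cv2.contourArea);M=cv2.moments(c)
    return np.array([M["m10"]/M["m00"],M["m01"]/M["m00"]]),c
s=1.579;P={}
pts={"rivL":((240,82),(149,55)),"rivR":((450,72),(338,45)),"fenceFar":((396,151),(303,123)),"trayFL":((198,168),(124,139)),
"mFL":((279,240),(190,200)),"mFR":((342,226),(254,189)),"mRR":(None,(268,246)),"mRL":(None,(206,270)),"screw1":((405,185),(320,219))}
for n,(a,b) in pts.items():
    if a is None: continue
    q=[]
    for im,p in zip(I,(a,b)):
        g=cv2.cvtColor(im,cv2.COLOR_BGR2GRAY);p0=np.float32([[[p[0]/s+100,p[1]/s]]])
        r=cv2.cornerSubPix(g,p0.copy(),(3,3),(-1,-1),(3,20,.01))[0,0]; 
        q.append(r if np.hypot(*(r-p0[0,0]))<4 else p0[0,0])
    P[n]=tri(C[0],q[0],C[1],q[1]);print(n,*q,*P[n])
for n,lo,hi,boxes in[("pad",(22,120,90),(35,255,255),((280,60,350,100),(230,50,300,80))),("dot",(0,130,120),(8,255,255),((290,170,330,215),(230,140,270,180)))]:
    B=[blob(i,lo,hi,b) for i,b in zip(I,boxes)]
    print(n,B[0][0],B[1][0],*tri(C[0],B[0][0],C[1],B[1][0]))
E
python3 m.py
```

```text
rivL [251.9949  51.9316] [194.3635  34.8322] [0.5819 0.3222 0.1832] 0.0005737601682147093
rivR [384.9905  45.5985] [312.398   28.3312] [0.6319 0.1989 0.1985] 0.00036992534903675236
fenceFar [350.7916  95.6301] [289.5697  76.2895] [0.6034 0.2179 0.1405] 2.746919913302848e-06
trayFL [225.3958 106.3965] [178.8513  85.2992] [0.5473 0.3531 0.1135] 0.004218593424381633
mFL [275.67   151.4182] [219.1046 129.0713] [0.511  0.2673 0.1283] 0.0020946408565538826
mFR [316.7928 141.5993] [260.3459 122.5615] [0.5501 0.2363 0.1047] 0.003613467069211127
screw1 [357.2319 120.0083] [302.1611 141.6629] [0.5361 0.177  0.1751] 0.05129937147934901
pad [319.1676  81.9506] [262.3405  64.8511] [0.6101 0.2599 0.1322] 0.0002647743370436222
dot [306.0636 188.0364] [246.4257 160.3775] [0.4883 0.2195 0.1254] 0.0002505255167396618
```

```bash
cat >> m.py <<'E'
print("---")
def pz(i,p,z): return onz(C[i],p[0]/s+100,p[1]/s,z)[:2]
ang=lambda d:np.degrees(np.arctan2(d[1],d[0]))
for i,(a,b) in enumerate((((251.99,51.93),(384.99,45.6)),((194.36,34.83),(312.4,28.33)))):
    l=onz(C[i],*a,.184)[:2];r=onz(C[i],*b,.184)[:2];d=l-r;print("riv",l,r,np.hypot(*d),"push ang",ang(d)-90)
# edges by Canny+Hough: print long lines on the tray plane
for i,im in enumerate(I):
    e=cv2.Canny(cv2.cvtColor(im,cv2.COLOR_BGR2GRAY),50,130);e[:60]=0;e[210:]=0
    for L in cv2.HoughLinesP(e,1,np.pi/720,30,minLineLength=35,maxLineGap=4)[:,0]:
        a=onz(C[i],*L[:2].astype(float),.105);b=onz(C[i],*L[2:].astype(float),.105);d=b-a
        if d[0]<0: d=-d
        if abs(ang(d)-24)<25 and 170<L[0]<380: print(i,L,a[:2],b[:2],round(ang(d),1))
E
python3 m.py | sed -n '/---/,$p'
```

```text
---
riv [0.581  0.3217] [0.6447 0.2012] 0.13629420329076283 push ang 27.8708170245652
riv [0.5817 0.3217] [0.6439 0.2048] 0.13242554100740084 push ang 28.010644139398607
0 [350 125 357 209] [0.5884 0.2095] [0.4957 0.1615] 27.4
0 [354 143 359 199] [0.5685 0.1959] [0.5074 0.1639] 27.6
0 [348 125 353 184] [0.5874 0.2116] [0.5209 0.177 ] 27.6
1 [290  74 294 185] [0.6293 0.2331] [0.4894 0.1604] 27.5
1 [294  88 299 209] [0.6118 0.2189] [0.4649 0.1421] 27.6
1 [171 209 176 138] [0.4033 0.2792] [0.4854 0.3223] 27.8
1 [298 126 300 187] [0.5632 0.19  ] [0.4901 0.1527] 27.0
1 [174 195 178 143] [0.4197 0.285 ] [0.4804 0.3164] 27.3
```

Run:
```python
import cv2
im=cv2.imread("pics/w4.png")[65:190,160:320]
cv2.imwrite("pics/c5.png",cv2.resize(im,None,fx=4.8,fy=4.8,interpolation=cv2.INTER_CUBIC))
```

```text
(no output)
```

View pics/c5.png

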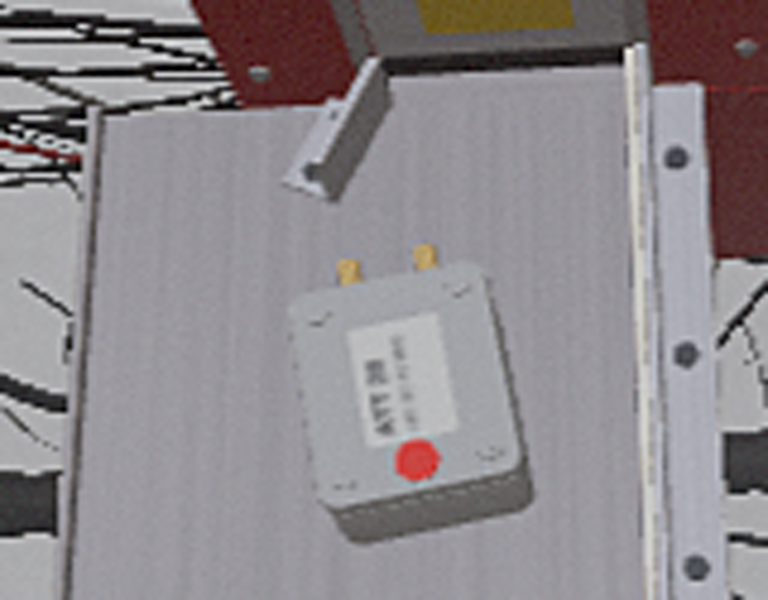

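```bash
cat > f.py <<'E'
from h import *
import pickle
np.set_printoptions(precision=4,suppress=True)
c=pickle.load(open("w4.pkl","rb"));p=lambda u,v,z:onz(c,160+(u+.5)/4.8-.5,65+(v+.5)/4.8-.5,z)
th=np.radians(27.6);ex=np.array([np.cos(th),np.sin(th)]);ey=np.array([-ex[1],ex[0]])
f=lambda P:np.array([P[:2]@ex,P[:2]@ey])
Q={n:f(p(*a)) for n,a in dict(fenceF=(630,70,.1),fenceN=(650,590,.1),doorR=(634,69,.1),doorL=(388,73,.1),trayFL=(100,108,.105),trayNL=(66,590,.105),mFL=(288,298,.126),mFR=(488,262,.126),mRR=(529,468,.126),mRL=(320,512,.126),rbot=(532,505,.1),rbotL=(360,545,.1),conL=(348,262,.113),conR=(425,247,.113)).items()}
pad=f([.6101,.2599]);dot=f([.4883,.2195]);Q["pad"]=pad;Q["dot"]=dot;Q["rivL"]=f([.5813,.3217]);Q["rivR"]=f([.6443,.203])
oy=((Q["fenceF"]+Q["fenceN"])[1]/2+.033+pad[1])/2
ox=np.mean([Q["doorR"][0],Q["doorL"][0]])
print("oy cand",[(Q[k][1]-v)for k,v in dict(fenceF=-.033,fenceN=-.033,doorR=-.034,doorL=.034,trayFL=.116,trayNL=.116,pad=0).items()],"ox cand",[Q[k][0]-v for k,v in dict(doorR=0,doorL=0,trayFL=0,pad=.0045).items()])
for k in Q: print(k,Q[k]-[ox,oy])
O=ox*ex+oy*ey;print("origin",O)
E
python3 f.py
```

```text
oy cand [np.float64(-0.05253023420362389), np.float64(-0.05244958251817576), np.float64(-0.05265971167945356), np.float64(-0.05185817353182695), np.float64(-0.05610179159586821), np.float64(-0.05640217875015265), np.float64(-0.05233260078443493)] ox cand [np.float64(0.6614262299614554), np.float64(0.6642857054216664), np.float64(0.6540430537503678), np.float64(0.6565834432166162)]
fenceF [-0.0017 -0.0331]
fenceN [-0.1563 -0.033 ]
doorR [-0.0014 -0.0342]
doorL [0.0014 0.0346]
trayFL [-0.0088  0.1123]
trayNL [-0.1494  0.112 ]
mFL [-0.0827  0.0531]
mFR [-0.0755  0.003 ]
mRR [-0.1326 -0.0065]
mRL [-0.141   0.0438]
rbot [-0.1314 -0.0037]
rbotL [-0.1398  0.0402]
conL [-0.0657  0.0415]
conR [-0.0624  0.0214]
pad [-0.0018  0.0001]
dot [-0.1284  0.0207]
rivL [0.0013 0.0682]
rivR [ 0.0022 -0.0662]
origin [0.6117 0.2607]
```

Box frame measured: origin (0.607, 0.258), push heading 27.6°. The module's height checks out (top at 0.1254). Its centre is near x −0.103, y +0.023, with +0.16 rad yaw. Plan: nudge it sideways toward the centreline from its left with shut fingers, then push it from behind.

```bash
cat > go.py <<'E'
import sys
from h import *
from scipy.spatial.transform import Rotation as Ro
np.set_printoptions(precision=4,suppress=True)
th=np.radians(27.6);ex=np.array([np.cos(th),np.sin(th),0]);ey=np.array([-ex[1],ex[0],0]);O=np.array([.6074,.2584,0]);t=.6
B=np.c_[ex,ey,[0,0,1]]
z=ex*np.sin(t)-np.array([0,0,np.cos(t)]);y=-ey;x=np.cross(y,z);T=np.c_[x,y,z]
s=manip.observe();p=s["position"];R=s["tool_rot"]
print("t",s["time"],"box",B.T@(p-O),"f",s["ft_force"],"rv",Ro.from_matrix(R.T@T).as_rotvec())
for a in sys.argv[1:]:
    q=O+B@np.array(eval(a)); print(a,"world",q,"delta",R.T@(q-p))
E
python3 go.py "(-.095,.08,.2)"
```

```text
t 5.2333 box [-0.2747 -0.0546  0.35  ] f [-0.3556  0.6066 -0.5937] rv [ 0.031  -0.0031 -0.0492]
(-.095,.08,.2) world [0.4861 0.2853 0.2   ] delta [ 0.0561 -0.1445  0.2211]
```

Converted, 0.221 m / 0.75 = 0.2947, -0.1445 m / 0.75 = -0.1927, 0.031 rad / 2 = 0.0155.

{"name": "send_rows", "arguments": {
  "deltas": [
    {"dx": 0.0747,"dy": -0.1927,"dz": 0.2947,"rx": 0.0155,"ry": -0.0015,"rz": -0.0245,"hand": 1},
    {"dx": 0.0747,"dy": -0.1927,"dz": 0.2947,"rx": 0.0155,"ry": -0.0015,"rz": -0.0245,"hand": 1},
    {"dx": 0.0747,"dy": -0.1927,"dz": 0.2947,"rx": 0.0155,"ry": -0.0015,"rz": -0.0245,"hand": 1},
    {"dx": 0.0747,"dy": -0.1927,"dz": 0.2947,"rx": 0.0155,"ry": -0.0015,"rz": -0.0245,"hand": 1},
    {"dx": 0.0747,"dy": -0.1927,"dz": 0.2947,"rx": 0.0155,"ry": -0.0015,"rz": -0.0245,"hand": 1},
    {"dx": 0.0747,"dy": -0.1927,"dz": 0.2947,"rx": 0.0155,"ry": -0.0015,"rz": -0.0245,"hand": 1},
    {"dx": 0.0747,"dy": -0.1927,"dz": 0.2947,"rx": 0.0155,"ry": -0.0015,"rz": -0.0245,"hand": 1},
    {"dx": 0.0747,"dy": -0.1927,"dz": 0.2947,"rx": 0.0155,"ry": -0.0015,"rz": -0.0245,"hand": 1},
    {"dx": 0.0747,"dy": -0.1927,"dz": 0.2947,"rx": 0.0155,"ry": -0.0015,"rz": -0.0245,"hand": 1}
  ]
}}

```text
time: 5.98
position: [0.4835, 0.2869, 0.1943]
tool_rot: [[0.732, 0.468, 0.495], [0.39, -0.884, 0.259], [0.559, 0.004, -0.829]]
ft_force: [-0.1, -0.1, 0.3]
finger_gap: 0.0001
grip_force: 0.0
```

```bash
python3 - <<'E'
from h import *
import pickle
c=cal("wrist");im=manip.snapshot("wrist");cv2.imwrite("pics/w5.png",im);pickle.dump(c,open("w5.pkl","wb"))
E
python3 go.py "(-.095,.08,.112)" "(-.095,.038,.112)"
```

```text
t 6.0333 box [-0.0967  0.0823  0.1957] f [ 0.6139  0.0497 -0.0829] rv [-0.0007  0.0051  0.0058]
(-.095,.08,.112) world [0.4861 0.2853 0.112 ] delta [-0.0455  0.0021  0.0703]
(-.095,.038,.112) world [0.5056 0.2481 0.112 ] delta [-0.0457  0.0441  0.0703]
```

View pics/w5.png

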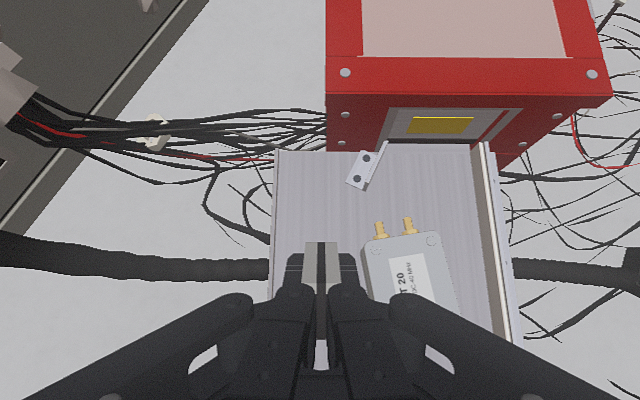

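The shut fingers (321,260) are left of the module, with a clear gap to its left side at x≈365. The plate, doorway and fence appear as computed. Descend, then nudge sideways slowly.

Converted, 0.07 m / 0.75 = 0.0933, 0.002 m / 0.75 = 0.0027.

{"name": "send_rows", "arguments": {
  "deltas": [
    {"dx": -0.0307,"dy": 0.0027,"dz": 0.0467,"rx": 0,"ry": 0,"rz": 0,"hand": 1},
    {"dx": -0.06,"dy": 0.0027,"dz": 0.0933,"rx": 0,"ry": 0,"rz": 0,"hand": 1},
    {"dx": -0.06,"dy": 0.0027,"dz": 0.0933,"rx": 0,"ry": 0,"rz": 0,"hand": 1},
    {"dx": -0.06,"dy": 0.0107,"dz": 0.0933,"rx": 0,"ry": 0,"rz": 0,"hand": 1},
    {"dx": -0.06,"dy": 0.0187,"dz": 0.0933,"rx": 0,"ry": 0,"rz": 0,"hand": 1},
    {"dx": -0.06,"dy": 0.0267,"dz": 0.0933,"rx": 0,"ry": 0,"rz": 0,"hand": 1},
    {"dx": -0.06,"dy": 0.0347,"dz": 0.0933,"rx": 0,"ry": 0,"rz": 0,"hand": 1},
    {"dx": -0.06,"dy": 0.0413,"dz": 0.0933,"rx": 0,"ry": 0,"rz": 0,"hand": 1},
    {"dx": -0.06,"dy": 0.048,"dz": 0.0933,"rx": 0,"ry": 0,"rz": 0,"hand": 1},
    {"dx": -0.06,"dy": 0.048,"dz": 0.0933,"rx": 0,"ry": 0,"rz": 0,"hand": 1}
  ]
}}

```text
time: 6.87
position: [0.5033, 0.2541, 0.1221]
tool_rot: [[0.735, 0.467, 0.492], [0.389, -0.884, 0.259], [0.556, 0.001, -0.831]]
ft_force: [-0.3, 0.9, -0.1]
finger_gap: -0.0001
grip_force: 0.0
```

```bash
cat > meas.py <<'E'
import sys,pickle
from h import *
from go import B,O
n=sys.argv.pop()
c=cal("wrist");im=manip.snapshot("wrist");cv2.imwrite(f"pics/{n}.png",im);pickle.dump(c,open(f"{n}.pkl","wb"))
E
python3 - <<'E'
import sys; sys.path.insert(0,'.'); sys.argv=['x']
from h import *; from go import *
import pickle
c=cal("wrist");im=manip.snapshot("wrist");cv2.imwrite("pics/w6.png",im);pickle.dump(c,open("w6.pkl","wb"))
cv2.imwrite("pics/w6c.png",cv2.resize(im[100:340,200:560],None,fx=2,fy=2,interpolation=cv2.INTER_CUBIC))
E
rm meas.py
```

```text
t 6.8667 box [-0.0942  0.0444  0.1221] f [-0.3348  0.8927 -0.0962] rv [-0.0013  0.011   0.0039]
```

View pics/w6c.png

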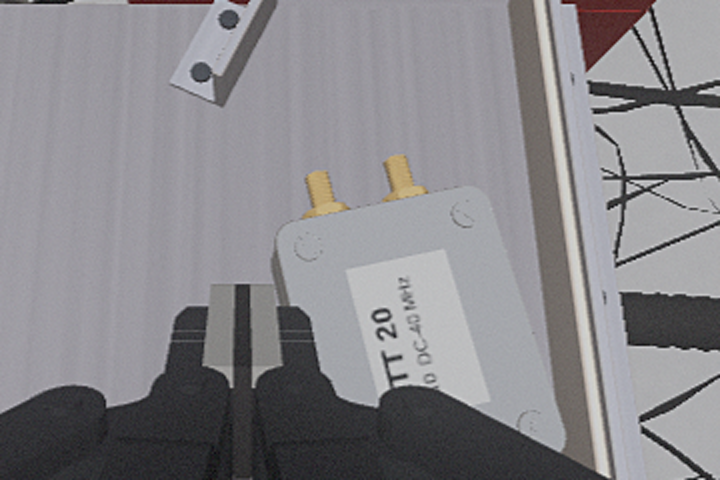

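```bash
cat > mod.py <<'E'
import sys,pickle
A=sys.argv[1:];sys.argv=["x"]
from h import *; from go import *
c=pickle.load(open(A[0]+".pkl","rb"))
for a in A[1:]:
    u,v,z_=eval(a); print(a,B.T@(onz(c,u,v,z_)-O))
E
python3 mod.py w6 "(200+276/2,100+226/2,.126)" "(200+487/2,100+187/2,.126)" "(200+565/2,100+445/2,.126)" "(200+550/2,100,.12)" "(200+610/2,100+480/2,.12)"; python3 go.py "(-.095,.044,.111)" "(-.095,.036,.111)"
```

```text
t 6.9167 box [-0.0943  0.0449  0.1219] f [ 1.0496 -0.1961 -0.6683] rv [-0.0015  0.0112  0.0042]
(200+276/2,100+226/2,.126) [-0.0744  0.035   0.126 ]
(200+487/2,100+187/2,.126) [-0.065  -0.0128  0.126 ]
(200+565/2,100+445/2,.126) [-0.12   -0.0234  0.126 ]
(200+550/2,100,.12) [-0.0129 -0.0359  0.12  ]
(200+610/2,100+480/2,.12) [-0.1271 -0.0345  0.12  ]
t 6.9167 box [-0.0943  0.0449  0.1219] f [ 1.0496 -0.1961 -0.6683] rv [-0.0015  0.0112  0.0042]
(-.095,.044,.111) world [0.5028 0.2534 0.111 ] delta [-0.0067  0.0008  0.0087]
(-.095,.036,.111) world [0.5065 0.2463 0.111 ] delta [-0.0067  0.0088  0.0087]
```

The module has slid about 17 mm toward the fence (now y ≈ +6 mm) but is still yawed ≈0.19. A second small nudge, lower and nearer its front, should straighten it. Then I retreat behind it.

Converted, -0.083 m / 0.75 = -0.1107, 0.045 m / 0.75 = 0.06.

{"name": "send_rows", "arguments": {
  "deltas": [
    {"dx": 0,"dy": -0.0067,"dz": 0,"rx": 0,"ry": 0,"rz": 0,"hand": 1},
    {"dx": -0.0013,"dy": -0.0067,"dz": 0.0167,"rx": 0,"ry": 0,"rz": 0,"hand": 1},
    {"dx": -0.0013,"dy": -0.0013,"dz": 0.0167,"rx": 0,"ry": 0,"rz": 0,"hand": 1},
    {"dx": -0.0013,"dy": 0.004,"dz": 0.0167,"rx": 0,"ry": 0,"rz": 0,"hand": 1},
    {"dx": -0.0013,"dy": 0.0093,"dz": 0.0167,"rx": 0,"ry": 0,"rz": 0,"hand": 1},
    {"dx": -0.0013,"dy": 0.0133,"dz": 0.0167,"rx": 0,"ry": 0,"rz": 0,"hand": 1},
    {"dx": -0.0013,"dy": 0.0133,"dz": 0.0167,"rx": 0,"ry": 0,"rz": 0,"hand": 1},
    {"dx": -0.0013,"dy": -0.0067,"dz": 0.0167,"rx": 0,"ry": 0,"rz": 0,"hand": 1},
    {"dx": 0.0373,"dy": -0.0107,"dz": -0.0547,"rx": 0,"ry": 0,"rz": 0,"hand": 1},
    {"dx": 0.0373,"dy": -0.0107,"dz": -0.0547,"rx": 0,"ry": 0,"rz": 0,"hand": 1},
    {"dx": -0.0453,"dy": 0.06,"dz": -0.1107,"rx": 0,"ry": 0,"rz": 0,"hand": 1},
    {"dx": -0.0453,"dy": 0.06,"dz": -0.1107,"rx": 0,"ry": 0,"rz": 0,"hand": 1},
    {"dx": -0.0453,"dy": 0.06,"dz": -0.1107,"rx": 0,"ry": 0,"rz": 0,"hand": 1},
    {"dx": -0.0453,"dy": 0.06,"dz": -0.1107,"rx": 0,"ry": 0,"rz": 0,"hand": 1}
  ]
}}

```text
time: 8.08
position: [0.4546, 0.1765, 0.171]
tool_rot: [[0.738, 0.466, 0.489], [0.387, -0.885, 0.258], [0.553, -0.001, -0.833]]
ft_force: [0.9, -2.3, -0.3]
finger_gap: -0.0003
grip_force: 0.0
```

```bash
cat > dot.py <<'E'
import sys,pickle
A=sys.argv[1];sys.argv=["x"]
from h import *; from go import *
c=cal("wrist");im=manip.snapshot("wrist");cv2.imwrite(f"pics/{A}.png",im);pickle.dump(c,open(A+".pkl","wb"))
h=cv2.cvtColor(im,cv2.COLOR_BGR2HSV)
for n,lo,hi,zz in(("red",(0,130,120),(8,255,255),.126),("gold",(15,80,80),(28,255,255),.113),("pad",(24,150,90),(35,255,255),.132)):
    m=cv2.inRange(h,lo,hi)
    for k in cv2.findContours(m,0,2)[0]:
        a=cv2.contourArea(k)
        if a>25:
            M=cv2.moments(k);u,v=M["m10"]/M["m00"],M["m01"]/M["m00"];print(n,a,round(u),round(v),B.T@(onz(c,u,v,zz)-O))
E
python3 dot.py w7; python3 go.py "(-.165,0,.112)"
```

```text
t 8.0833 box [-0.1734 -0.0018  0.171 ] f [ 0.9023 -2.3218 -0.311 ] rv [-0.0026  0.0143  0.0013]
red 208.0 327 178 [-0.1194 -0.0072  0.126 ]
red 31.0 610 69 [-0.0421 -0.1954  0.126 ]
gold 29.5 2 389 [-0.2365  0.1692  0.113 ]
gold 235.5 14 363 [-0.2238  0.1658  0.113 ]
gold 130.5 3 346 [-0.2151  0.1738  0.113 ]
gold 54.0 585 337 [-0.2094 -0.1527  0.113 ]
gold 51.0 561 315 [-0.1974 -0.1413  0.113 ]
gold 209.5 631 237 [-0.1523 -0.1926  0.113 ]
gold 54.0 303 100 [-0.0581  0.0093  0.113 ]
gold 55.0 331 97 [-0.0558 -0.0106  0.113 ]
gold 1077.0 316 9 [0.0194 0.0006 0.113 ]
pad 27.0 326 7 [ 0.0031 -0.0067  0.132 ]
pad 49.0 296 11 [-0.0003  0.0139  0.132 ]
t 8.1333 box [-0.1713 -0.0011  0.1716] f [ 0.0092 -0.1779  0.4386] rv [-0.0024  0.0123  0.0025]
(-.165,0,.112) world [0.4612 0.182  0.112 ] delta [-0.0278 -0.0011  0.0531]
```

The module is now at y −5 mm with 0.10 rad yaw, close to the fence. I go down behind it and push the first 65 mm slowly; the flat finger front squares it.

Converted, 0.09 m / 0.75 = 0.12, 0.053 m / 0.75 = 0.0707.

{"name": "send_rows", "arguments": {
  "deltas": [
    {"dx": -0.0187,"dy": 0.0013,"dz": 0.0347,"rx": 0,"ry": 0,"rz": 0,"hand": 1},
    {"dx": -0.0373,"dy": 0.0013,"dz": 0.0707,"rx": 0,"ry": 0,"rz": 0,"hand": 1},
    {"dx": -0.0373,"dy": 0.0013,"dz": 0.0707,"rx": 0,"ry": 0,"rz": 0,"hand": 1},
    {"dx": -0.028,"dy": 0.0013,"dz": 0.0767,"rx": 0,"ry": 0,"rz": 0,"hand": 1},
    {"dx": -0.02,"dy": 0.0013,"dz": 0.0827,"rx": 0,"ry": 0,"rz": 0,"hand": 1},
    {"dx": -0.0107,"dy": 0.0013,"dz": 0.0887,"rx": 0,"ry": 0,"rz": 0,"hand": 1},
    {"dx": -0.002,"dy": 0.0013,"dz": 0.0947,"rx": 0,"ry": 0,"rz": 0,"hand": 1},
    {"dx": 0.0067,"dy": 0.0013,"dz": 0.1007,"rx": 0,"ry": 0,"rz": 0,"hand": 1},
    {"dx": 0.016,"dy": 0.0013,"dz": 0.1067,"rx": 0,"ry": 0,"rz": 0,"hand": 1},
    {"dx": 0.024,"dy": 0.0013,"dz": 0.1127,"rx": 0,"ry": 0,"rz": 0,"hand": 1},
    {"dx": 0.034,"dy": 0.0013,"dz": 0.12,"rx": 0,"ry": 0,"rz": 0,"hand": 1},
    {"dx": 0.034,"dy": 0.0013,"dz": 0.12,"rx": 0,"ry": 0,"rz": 0,"hand": 1}
  ]
}}

```text
time: 9.13
position: [0.523, 0.2129, 0.1127]
tool_rot: [[0.737, 0.469, 0.487], [0.391, -0.883, 0.259], [0.551, -0.0, -0.834]]
ft_force: [0.8, 0.1, -0.9]
finger_gap: -0.0003
grip_force: 0.0
```

```bash
python3 dot.py w8 | awk '/red|gold|pad|^t/'; python3 go.py "(-.04,-.002,.112)" | tail -1
```

```text
t 9.1333 box [-0.0959 -0.0012  0.1127] f [ 0.7868  0.0945 -0.8596] rv [-0.0037  0.016   0.0054]
red 475.0 331 218 [-0.0806 -0.0073  0.126 ]
red 29.0 544 94 [-0.0207 -0.106   0.126 ]
red 48.0 539 63 [-0.004  -0.1066  0.126 ]
red 28.0 534 13 [ 0.0255 -0.1089  0.126 ]
gold 115.5 352 102 [-0.018 -0.018  0.113]
gold 122.5 312 102 [-0.0179  0.002   0.113 ]
gold 2800.5 315 38 [0.0205 0.0007 0.113 ]
pad 878.5 303 32 [0.0079 0.0061 0.132 ]
(-.04,-.002,.112) world [0.5729 0.2381 0.112 ] delta [0.0474 0.001  0.0316]
```

The module is squared (yaw ≈ 0) at y −8 mm along the fence, and the force is tiny. I push on, easing about 2 mm left.

Converted, 0.0334 m / 0.75 = 0.0445, 0.0267 m / 0.75 = 0.0356.

{"name": "send_rows", "arguments": {
  "deltas": [
    {"dx": 0.0089,"dy": 0,"dz": 0.0059,"rx": 0,"ry": 0,"rz": 0,"hand": 1},
    {"dx": 0.0177,"dy": -0.0013,"dz": 0.0117,"rx": 0,"ry": 0,"rz": 0,"hand": 1},
    {"dx": 0.0267,"dy": -0.0013,"dz": 0.0176,"rx": 0,"ry": 0,"rz": 0,"hand": 1},
    {"dx": 0.0356,"dy": -0.0027,"dz": 0.0235,"rx": 0,"ry": 0,"rz": 0,"hand": 1},
    {"dx": 0.0445,"dy": -0.0027,"dz": 0.0293,"rx": 0,"ry": 0,"rz": 0,"hand": 1}
  ]
}}

```text
time: 9.6
position: [0.5558, 0.232, 0.1117]
tool_rot: [[0.738, 0.468, 0.486], [0.391, -0.884, 0.257], [0.55, 0.0, -0.835]]
ft_force: [-0.5, -1.0, 0.1]
finger_gap: 0.0001
grip_force: 0.6
```

```bash
python3 dot.py w9; python3 go.py "(-.003,0,.112)" | tail -1
```

```text
t 9.6 box [-0.058   0.0005  0.1117] f [-0.4655 -1.0245  0.0957] rv [-0.0029  0.0182  0.0047]
red 481.0 330 220 [-0.0437 -0.0052  0.126 ]
red 35.0 609 170 [-0.0209 -0.125   0.126 ]
red 54.0 27 163 [-0.0192  0.1256  0.126 ]
red 93.5 551 110 [ 0.0082 -0.1053  0.126 ]
red 24446.0 322 24 [ 0.0549 -0.0014  0.126 ]
gold 135.0 355 103 [ 0.0187 -0.0177  0.113 ]
gold 141.0 314 102 [0.0194 0.0024 0.113 ]
gold 825.5 318 85 [0.0288 0.0007 0.113 ]
(-.003,0,.112) world [0.6047 0.257  0.112 ] delta [0.0443 0.0012 0.0296]
```

{"name": "send_rows", "arguments": {
  "deltas": [
    {"dx": 0.0089,"dy": 0,"dz": 0.0059,"rx": 0,"ry": 0,"rz": 0,"hand": 1},
    {"dx": 0.0177,"dy": 0,"dz": 0.0117,"rx": 0,"ry": 0,"rz": 0,"hand": 1},
    {"dx": 0.0267,"dy": 0,"dz": 0.0176,"rx": 0,"ry": 0,"rz": 0,"hand": 1},
    {"dx": 0.0356,"dy": 0,"dz": 0.0235,"rx": 0,"ry": 0,"rz": 0,"hand": 1},
    {"dx": 0.0445,"dy": 0,"dz": 0.0293,"rx": 0,"ry": 0,"rz": 0,"hand": 1},
    {"dx": 0.0533,"dy": 0,"dz": 0.0352,"rx": 0,"ry": 0,"rz": 0,"hand": 1},
    {"dx": 0.06,"dy": 0,"dz": 0.0396,"rx": 0,"ry": 0,"rz": 0,"hand": 1},
    {"dx": 0.06,"dy": 0,"dz": 0.0396,"rx": 0,"ry": 0,"rz": 0,"hand": 1},
    {"dx": 0.06,"dy": 0,"dz": 0.0396,"rx": 0,"ry": 0,"rz": 0,"hand": 1}
  ]
}}

```text
time: 10.4
position: [0.6034, 0.2572, 0.1119]
tool_rot: [[0.738, 0.468, 0.486], [0.391, -0.884, 0.258], [0.55, 0.0, -0.835]]
ft_force: [-0.7, -0.5, -0.9]
finger_gap: -0.0002
grip_force: 0.0
```

```bash
python3 dot.py w10
```

```text
t 10.4 box [-0.0041  0.0008  0.1119] f [-0.655  -0.4815 -0.9348] rv [-0.003   0.0175  0.0046]
red 67.5 624 238 [ 0.0035 -0.1244  0.126 ]
red 73995.0 317 154 [0.0394 0.0008 0.126 ]
```

No red dot or connectors are visible on the tray any more. I draw straight back and let the flap close.

Converted, -0.096 m / 0.75 = -0.128, -0.083 m / 0.75 = -0.1107.

{"name": "send_rows", "arguments": {
  "deltas": [
    {"dx": -0.0373,"dy": 0,"dz": -0.024,"rx": 0,"ry": 0,"rz": 0,"hand": 1},
    {"dx": -0.0747,"dy": 0,"dz": -0.0493,"rx": 0,"ry": 0,"rz": 0,"hand": 1},
    {"dx": -0.1107,"dy": 0,"dz": -0.0733,"rx": 0,"ry": 0,"rz": 0,"hand": 1},
    {"dx": -0.0733,"dy": 0,"dz": -0.128,"rx": 0,"ry": 0,"rz": 0,"hand": 1},
    {"dx": -0.0733,"dy": 0,"dz": -0.128,"rx": 0,"ry": 0,"rz": 0,"hand": 1},
    {"dx": -0.0733,"dy": 0,"dz": -0.128,"rx": 0,"ry": 0,"rz": 0,"hand": 1},
    {"dx": -0.0733,"dy": 0,"dz": -0.128,"rx": 0,"ry": 0,"rz": 0,"hand": 1},
    {"dx": -0.0733,"dy": 0,"dz": -0.128,"rx": 0,"ry": 0,"rz": 0,"hand": 1},
    {"dx": -0.0733,"dy": 0,"dz": -0.128,"rx": 0,"ry": 0,"rz": 0,"hand": 1},
    {"dx": -0.0733,"dy": 0,"dz": -0.128,"rx": 0,"ry": 0,"rz": 0,"hand": 1},
    {"dx": -0.0733,"dy": 0,"dz": -0.128,"rx": 0,"ry": 0,"rz": 0,"hand": 1},
    {"dx": -0.0733,"dy": 0,"dz": -0.128,"rx": 0,"ry": 0,"rz": 0,"hand": 1},
    {"dx": -0.0733,"dy": 0,"dz": -0.128,"rx": 0,"ry": 0,"rz": 0,"hand": 1},
    {"dx": -0.0733,"dy": 0,"dz": -0.128,"rx": 0,"ry": 0,"rz": 0,"hand": 1},
    {"dx": -0.0733,"dy": 0,"dz": -0.128,"rx": 0,"ry": 0,"rz": 0,"hand": 1}
  ]
}}

```text
time: 11.7
position: [0.5162, 0.2108, 0.1617]
tool_rot: [[0.738, 0.468, 0.486], [0.391, -0.884, 0.257], [0.55, 0.0, -0.835]]
ft_force: [0.1, -0.1, 0.3]
finger_gap: -0.0
grip_force: 0.0
```

```bash
python3 dot.py w11
```

```text
t 11.7 box [-0.1029  0.0001  0.1617] f [ 0.0554 -0.1252  0.298 ] rv [-0.0028  0.0177  0.0048]
red 33.0 630 126 [-0.018  -0.1877  0.126 ]
red 36.0 511 87 [ 0.0087 -0.1196  0.126 ]
red 13164.5 319 20 [0.0588 0.0005 0.126 ]
gold 1363.5 318 86 [0.0167 0.0004 0.113 ]
pad 62.5 317 77 [0.0109 0.0011 0.132 ]
```

View pics/w11.png

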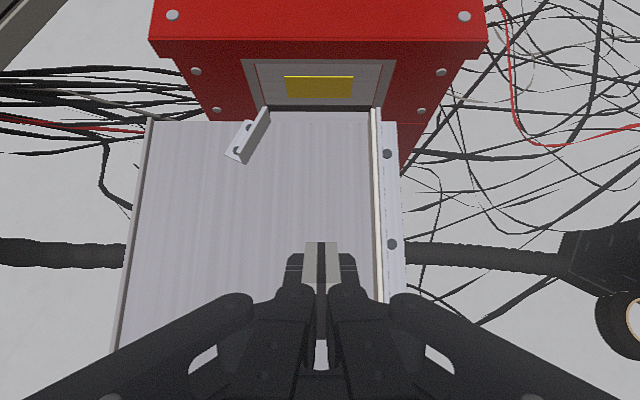

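The tray is empty, the flap with its yellow pad (318,86) hangs shut, and the fingers are clear. I hand the job in.

```bash
python3 -c "
from workcell import manip
print(manip.close_job())"
```

```text
the job is handed in; nothing more can be done
None
```

The failed module was pushed through the flap and is no longer on the tray, the flap hangs shut in the last picture, the fingers are clear, and the job was handed in at about 11.7 s; no verdict came back.

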